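Feed the tile tray past the shutter into the drying box

TASK

Push the tray of freshly glazed test tiles along its guides into the drying box. Its shutter closes by itself, so press the long bar beside the guides down with one fingertip to swing the shutter up before the tray moves, keep it up, clear of tray and tiles, while another finger pushes the tray by its upright tab fully home against the back stop, then let go so that the shutter closes behind the tray. Do not pick the tray up, keep both tiles lying in it, and leave the pots, the spare tile and the needle tool where they are.

Things in the scene. Friction and masses are not known exactly. Their poses are not given: they have to be found in the camera images.
- drying_box: Fixed drying box with its infeed, one unit, somewhat turned on the worktop. Origin on the worktop, in the shutter's plane, midway between the guides; x the feed direction (into the box), y to the left, z up; 'unit' figures are mm in this frame. Plywood board x -275 to 137, y -71 to 79, 6 thick. Grey sheet box x 5 to 132, y +-65, 67 high, open mouth 84 wide, 42 high.
- infeed_entry (a point): Point on the board's top (z = 6) midway between the ends of the guides, unit x = -234. Two straight aluminium guides 4 thick, inner faces at unit y = +-38.5, tops at z = 22, run from here to x = -8, with flared ends out to x = -254. The tray slides on the board between them.
- back_stop (a point): Middle of the face of the rubber back stop inside the box, unit x = 107, z = 16: the tray's front meets it when home.
- shutter (a joint): Angle of shutter and press bar, one part on a shaft along unit x at y = 66, z = 22 (bearing blocks at x = -262 and -30, tops z = 30): 0 shut, stop at 0.85 rad. A light spring and its weight shut it when let go: 30 mm from the shaft the bar takes 2 N to start, about 4 N wide open. From 0.45 rad it clears the tray; 0.6 to 0.8 is ample.
- shutter_plate (a point): Middle of the shutter, a 5 mm aluminium plate 90 wide and 39 high in the plane unit x = 0 across the mouth; it swings up sideways about the shaft on its left. Shut, its lower edge is 7 above the board: the tray's tongue passes below, the pan does not. Raised, a corner reaches 125 above the worktop.
- press_bar (a point): Middle of the bar's upper face, 31 from the shaft. Flat strip faced with black rubber, beside and parallel to the left guide: unit x -250 to -44, from 5 to 54 mm off the shaft, away from the guides. Shut, it slopes 30 degrees up outwards; pressing it down anywhere lifts the shutter. A fingertip 25 to 35 mm from the shaft, 17 mm above the worktop, holds about 0.78 rad and may slide along it.
- tile_tray: Loose steel tray, 0.25 to 0.5 kg. Origin under the middle of its pan, axes as the unit's. Pan 96 long (x +-48), 72 wide, walls 18 high, two tiles in it; a flat tongue 32 wide, 4 thick runs back to an upright tab. Starts between the guides, its front 20 to 45 mm short of the shutter. Home: origin at unit x = 59, pan 11 past the shutter's plane, tongue under the shutter, tab outside.
- tray_tab (a point): Middle of the rear (pushed) face of the tray's upright tab, 128 mm behind the tray's origin and 25 above its underside. The tab is 4 thick, 60 wide, its top 58 above the worktop, square to the feed. When the tray is home this point is at unit x = -69.
- test_tile_1: Loose glazed test tile 62x40x9 in the tray's front compartment (tray x = 23), lying across. Origin under its centre.
- test_tile_4: Loose glazed test tile 62x40x9 in the tray's rear compartment (tray x = -23), lying across. Origin under its centre.
- glaze_pot_1: Bystander: lidded plastic glaze pot, 62 across, 65 high, on the worktop right of the unit. Origin under its centre.
- glaze_pot_2: Bystander: small lidded glaze pot, 54 across, 51 high, on the roof of the drying box.
- glaze_pot_3: Bystander: low lidded glaze pot, 68 across, 43 high, on the worktop right of the box.
- test_tile_3: Bystander: spare test tile 62x40x9 on the worktop right of the guides.
- needle_tool: Bystander: wooden needle tool, 152 long, 10 thick, on the worktop left of the press bar, about 165 mm from the guides' middle line.
Things that resemble listed ones, but are neither listed nor needed, are in the scene too. Of the things that look like the test_tile_1, the largest one is meant.

How it is judged:
By the outcome, as a careful person would: the job done as asked, in the order asked, and still so for the second after the job is handed in, with the robot touching nothing.
It also fails if it takes over 35 s, if anything falls off the work surface, if the arm or the gripper's body presses on something with over 40 N, if the wrist force passes 120 N, or if a joint passes its speed limit or range.

ROBOT

A 7-joint arm with a two-finger parallel gripper is mounted at the origin on a cart in front of the work surface, level with it; the furniture and walls round the work are solid. World frame = base frame: x ahead of the robot, y to its left, z up, the work surface at z = 0. Lengths are in m, angles in rad, forces in N, time in s.
With the tool pointing down it reaches from about 0.4 to 0.875 m from the base axis. Payload 6.5 kg.
Tool frame: the origin (TCP) lies where the fingers leave the gripper's body, on its centre line; the fingertips stand 64 mm ahead of it and the grasp point (between the pads) lies 45 mm ahead of it (ctrl.tip_extent is the z of the fingertips in the tool frame, in m); z points along the fingers, y is the line along which they close (so a half turn about z gives the same grasp; the last joint's range is limited). The gripper opens to 88 mm and grips with 3 to 60 N. Pads are 18 mm wide; open, the fingers measure 123 mm over their backs; the gripper's body (75 mm by 187 mm) begins 45 mm behind the grasp point.
Start: joints at [1.238, 0.536, -0.004, 1.538, 0.003, 1.067, -0.071], TCP at [0.171, -0.627, 0.303] pointing down, gripper open.
Joint ranges: [-2.7, 2.7], [-0.37, 2.16], [-1.27, 1.26], [0.24, 2.4], [-1.31, 4.45], [0.19, 1.91], [-2.76, 2.76]. Speed limits (rad/s): [2.39, 2.39, 3.14, 3.14, 3.14, 3.14, 3.14].

INTERFACE

Orientations are given as a unit quaternion [x, y, z, w].
In Python, from bench import sensors, get_image, close_job, spotter, ctrl gives the robot as it stands. The module is installed in compiled form; this text tells all that it offers.
- The arm moves only by the tool servo_tool, never from a script. Its argument "targets" is a list that holds one entry, the list of rows, each a list of 5 numbers: the shift along the world's x, y, z in m, then the turn about the world's z in degrees, then the opening, from -1 (shut) to 1 (fully open), so that 0 is half open. A call has exactly 8 rows; each row shifts and turns the commanded pose from where the row before left it; what a row does not reach is not made up. A row lasts 1/12 s, in which the tool goes at most 41.7 mm and 7.16 degrees, less where a joint would pass 70% of its speed; a pose out of reach is approached as far as the arm can. A call with a gripper value outside its range is refused whole. The fingers move at their own pace and stop on an object; "newtons" is the grip in N (left out, the last holds). Time passes only in rows, so rows that do not move let the fingers close, or fill a call up. It gives the time, the measured TCP pose, the force, the opening and the grip force at its end, in the units of the state.
- sensors.get_state(): the state, without advancing time (a new reading comes with each control period).
- get_image(name): name is "scene" or "top" or "wrist"; returns a dict with "pixels" (480x640x3 uint8, blue, green, red), "fx", "fy", "cx", "cy" (pixels), "pose" (4x4, takes a point from camera to world coordinates); the wrist camera has in their place "mount" (4x4, takes a point from camera to tool coordinates, whose origin is the TCP and whose axes are the flange's). Camera axes: x right, y down, z forward; pixel columns grow to the right and rows downward; lengths in m; the calibration is good to about 2 mm. The wrist camera is an equidistant fisheye: a pixel r from the principal point sees the ray r / f radians off the axis. A picture is of the moment at which its call begins: read the wrist's pose just before it. There is no depth.
- close_job(): hands the job in; it is judged then, once.
Trained networks look in a picture, given as the dict that the camera call returned (one of the last four; its "shot" number tells which), for a name from the list of things; names that differ only in an ending like _2 or _b are one class to them, and where a whole thing is asked for, a point or a joint stands for the part that bears it (a point fixed in the world has none). Each returns a list of dicts, best first, with "conf" (0 to 1); they miss things now and then, are a little off and sometimes report something else, mostly with a low value. They report only what shows in the picture. A call takes as long as a camera call. They do not tell look-alikes from the thing itself.
- spotter.masks_of(picture, target): "region" (480x640 bool, what is visible of it).
- spotter.tip_of(picture, target): "centre" ([x, y, z] in m, in the coordinates of the camera as it stood for that picture, good to about 4 mm: a listed point, or the origin of a listed thing).
The state is a dict: "time": time; "joint_pos": joint angles; "qvel": joint speeds; "joint_torque": joint torques, N m; "tool_pos": TCP position; "ee_rot": TCP orientation; "wrist_force": force on the tool from outside, world axes, zero at the start; "moment": the same for the moment, N m; "finger_gap": finger opening in m; "grasp_force": force on a finger pad.
Only numpy, scipy, OpenCV 4.12 (cv2) and the standard library are available. Lean on these libraries where they do the work, as an engineer would, in place of code of your own. Each camera call takes 0.05 s, during which the arm holds its last target. There are 200 camera calls.

## Working session

There is one attempt and no reset: what is moved stays moved. The work goes in short steps, Python scripts to look and compute and a tool call to move; the robot and the scene stay as the last step left them, time stands still between calls to the robot, and variables do not carry over. Pictures are saved under pics/ and viewed, at most 10 in all, crops included, and the job is handed in when it is done.

Besides the shell and the picture viewer there is one more tool, called after ">>>" as name(argument=value, ...) on one line, values as JSON. servo_tool: Moves the arm, as the interface text tells. Its arguments: {"type":"object","properties":{"targets":{"type":"array"},"newtons":{"type":"number"}},"required":["targets"]}

```bash
mkdir -p pics
cat > h.py <<'E'
import numpy as np, cv2
from bench import sensors, get_image, close_job, spotter, ctrl
def tow(im,p): return (im["pose"]@np.r_[p,1])[:3]
def shot(n,f=None):
    im=get_image(n)
    if f: cv2.imwrite("pics/"+f,im["pixels"])
    return im
E
python3 - <<'E'
from h import *
np.set_printoptions(precision=4,suppress=True)
s=sensors.get_state(); print(s); print(ctrl.tip_extent)
for c in ["top","scene"]:
    im=shot(c,c+"0.png"); print(c,im["pose"][:3,3])
    for n in ["drying_box","infeed_entry","back_stop","shutter_plate","press_bar","tile_tray","tray_tab","test_tile_1","needle_tool","glaze_pot_1"]:
        for d in spotter.tip_of(im,n)[:5]: print(n,round(d["conf"],2),tow(im,d["centre"]))
E
```

```text
{'time': 0.0, 'joint_pos': array([ 1.2378,  0.5372, -0.0045,  1.5388,  0.0026,  1.0673, -0.0712]), 'qvel': array([-0.0014, -0.001 ,  0.0011,  0.0013, -0.001 , -0.    , -0.0006]), 'joint_torque': array([ -0.0008, -57.0973,   0.99  , -25.1599,  -0.0563,   0.0179,
         0.0002]), 'tool_pos': array([ 0.1712, -0.6265,  0.3018]), 'ee_rot': array([ 0.9911,  0.133 , -0.0002, -0.0009]), 'wrist_force': array([-0.5349, -0.5553, -0.3026]), 'moment': array([ 0.0394, -0.0236,  0.0021]), 'grasp_force': 0.0, 'finger_gap': 0.08809567221107982}
0.064
top [ 0.4651 -0.2097  0.9231]
drying_box 0.88 [ 0.6732 -0.2098 -0.0019]
drying_box 0.57 [ 0.524  -0.1168  0.0346]
drying_box 0.15 [ 0.5614 -0.0387 -0.0035]
infeed_entry 0.63 [ 0.4408 -0.2114  0.0047]
shutter_plate 0.74 [ 0.672  -0.2173  0.0325]
shutter_plate 0.42 [ 0.5566 -0.2073  0.0107]
press_bar 0.71 [ 0.5257 -0.1176  0.0415]
press_bar 0.38 [ 0.7096 -0.1977  0.0658]
tile_tray 0.98 [ 0.5833 -0.2076  0.0069]
tray_tab 0.65 [ 0.4514 -0.207   0.0341]
tray_tab 0.31 [ 0.6691 -0.2117 -0.0021]
tray_tab 0.18 [ 0.5884 -0.3414 -0.0049]
test_tile_1 0.96 [ 0.489 
[... 237 characters left out ...]
ot_1 0.97 [ 0.7087 -0.1983  0.0653]
glaze_pot_1 0.91 [ 0.6581 -0.3492 -0.0027]
glaze_pot_1 0.62 [ 0.5877 -0.3407 -0.0019]
scene [0.2425 0.2393 0.703 ]
infeed_entry 0.59 [ 0.437  -0.2092  0.0052]
shutter_plate 0.6 [ 0.6711 -0.2157  0.0303]
press_bar 0.71 [ 0.5273 -0.1153  0.0372]
tile_tray 0.66 [ 0.5803 -0.2095  0.0069]
tile_tray 0.3 [ 0.4894 -0.329  -0.0073]
tray_tab 0.84 [ 0.4514 -0.2097  0.0336]
test_tile_1 0.78 [ 0.5563 -0.2086  0.0083]
test_tile_1 0.74 [ 0.7526 -0.0764 -0.0041]
test_tile_1 0.61 [ 0.6056 -0.2113  0.0091]
test_tile_1 0.59 [ 0.4866 -0.3253 -0.003 ]
needle_tool 0.74 [ 0.5639 -0.0396 -0.0019]
glaze_pot_1 0.7 [ 0.7141 -0.1911  0.0669]
glaze_pot_1 0.68 [ 0.5904 -0.3432  0.0007]
```

View pics/top0.png

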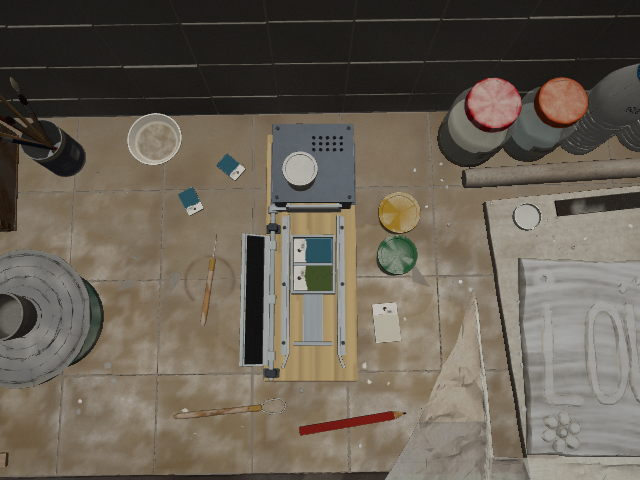

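View pics/scene0.png

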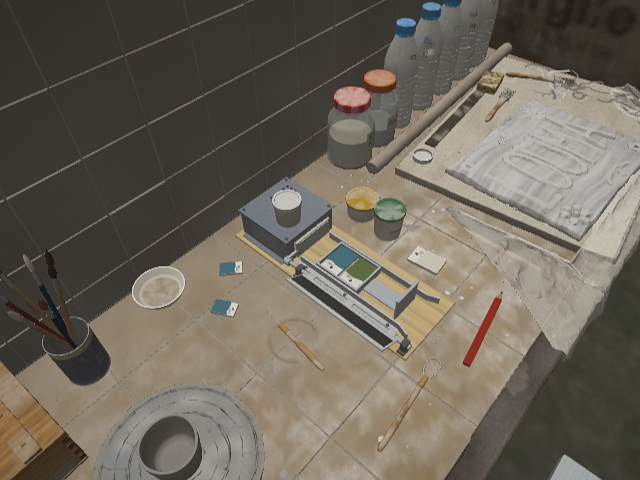

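The top view shows the unit with feed direction up the image. The tray is at about (313,265), the tab line at (313,344), the black bar at (255,300) and the needle at (208,280). I'll get the yaw from straight edges.

Run:
```python
from h import *
np.set_printoptions(precision=4,suppress=True)
im=shot("top"); P=im["pose"]
def bp(u,v,z):
    d=P[:3,:3]@np.array([(u-im["cx"])/im["fx"],(v-im["cy"])/im["fy"],1]); return P[:3,3]+d*(z-P[2,3])/d[2]
g=cv2.cvtColor(im["pixels"],cv2.COLOR_BGR2GRAY)
for l in cv2.createLineSegmentDetector().detect(g)[0][:,0]:
    u0,v0,u1,v1=l
    if np.hypot(u1-u0,v1-v0)>26 and 235<min(u0,u1) and max(u0,u1)<362 and 110<min(v0,v1)and max(v0,v1)<385:
        a,b=bp(u0,v0,.02),bp(u1,v1,.02); t=np.degrees(np.arctan2(*(b-a)[[1,0]])); t=(t+45)%90-45
        print(l.round(1),round(t,2),round(float(np.hypot(*(b-a)[:2])),3),a[:2],b[:2])
m=cv2.resize(im["pixels"][220:390,230:365],None,fx=3.5,fy=3.5,interpolation=cv2.INTER_CUBIC); cv2.imwrite("pics/c.png",m)
print(bp(313,344,.058))
```

```text
[263.8 235.6 261.9 363.1] -0.81 0.203 [ 0.6288 -0.1314] [ 0.4255 -0.1286]
[243.5 363.2 246.3 234.4] -0.89 0.206 [ 0.4257 -0.0996] [ 0.6312 -0.1028]
[336.9 202.8 288.1 203. ] -0.56 0.08 [ 0.6821 -0.252 ] [ 0.6829 -0.1715]
[339.4 211.8 275.6 212. ] -0.73 0.105 [ 0.6668 -0.2558] [ 0.6681 -0.1508]
[286.9 207.1 339.4 206.9] -0.58 0.087 [ 0.676  -0.1694] [ 0.6751 -0.256 ]
[280.2 226.8 281.8 279.4] 1.53 0.086 [ 0.6431 -0.1583] [ 0.5567 -0.1606]
[288.  351.9 287.9 216.9] -0.32 0.217 [ 0.4422 -0.1697] [ 0.6595 -0.1709]
[293.1 235.9 330.6 236.9] -2.32 0.061 [ 0.6276 -0.1793] [ 0.6251 -0.2405]
[270.3 188.1 271.1 135.6] -0.9 0.092 [ 0.7087 -0.1421] [ 0.8003 -0.1435]
[335.6 294.6 290.6 294.7] -0.69 0.072 [ 0.5311 -0.2466] [ 0.532  -0.1745]
[241.7 234.4 238.6 364.4] -0.92 0.207 [ 0.6314 -0.0953] [ 0.424 -0.092]
[291.9 271.9 291.9 238.1] -0.47 0.055 [ 0.5686 -0.1768] [ 0.624  -0.1773]
[275.6 201.6 303.1 200.3] 1.81 0.045 [ 0.6856 -0.1509] [ 0.6871 -0.1964]
[268.3 335.6 267.7 304.4] 0.97 0.049 [ 0.4678 -0.1386] [ 0.517  -0.1378]
[337.5 269.4 337.7 333.1] -1.09 0.101 [ 0.5716 -0.2505] [ 0.4702 -0.248
[... 1098 characters left out ...]
6 -0.1485]
[333.9 378.1 334.6 296.9] -1.78 0.126 [ 0.4011 -0.241 ] [ 0.5275 -0.245 ]
[329.4 341.9 294.4 341.9] -0.76 0.055 [ 0.4568 -0.2351] [ 0.4575 -0.1799]
[344.4 338.1 344.4 286.9] -1.42 0.081 [ 0.4623 -0.2589] [ 0.5432 -0.2609]
[274.2 261.9 275.  293.1] 1.25 0.051 [ 0.5853 -0.1483] [ 0.5348 -0.1494]
[344.  279.4 343.6 230.6] -0.95 0.08 [ 0.5553 -0.2606] [ 0.6352 -0.262 ]
[303.1 339.8 329.4 340. ] -1.23 0.041 [ 0.4606 -0.1937] [ 0.4597 -0.2352]
[304.4 123.1 341.9 123.1] -0.96 0.064 [ 0.8216 -0.2001] [ 0.8205 -0.2636]
[280.3 299.4 280.4 338.1] -0.17 0.061 [ 0.5247 -0.158 ] [ 0.4637 -0.1578]
[297.6 376.9 298.2 348.1] -1.78 0.044 [ 0.4037 -0.1845] [ 0.4478 -0.1859]
[ 0.4543 -0.2093  0.058 ]
```

View pics/c.png

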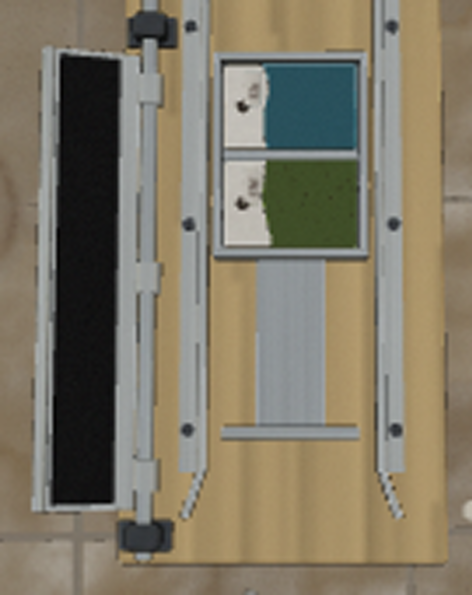

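The tray lies between the guides, with the tab bar at crop (290,432), the pressed bar's rubber at (85,280) and the bearing blocks at crop (150,25) and (145,535). Unit yaw is about -0.9°, the origin about (0.673,-0.2105), and the tab's rear at x≈0.453. Next I'll move to hover.

>>> servo_tool(targets=[[[0.0168, 0.029, 0, -2.03, 1], [0.0168, 0.029, 0, -2.03, 1], [0.0168, 0.029, 0, -2.03, 1], [0.0168, 0.029, 0, -2.03, 1], [0.0168, 0.029, 0, -2.03, 1], [0.0168, 0.029, 0, -2.03, 1], [0.0168, 0.029, 0, -2.03, 1], [0.0168, 0.029, 0, -2.03, 1]]])

```text
time: 1.82
tool_pos: [0.3064, -0.3936, 0.3029]
ee_rot: [1.0, -0.009, 0.0, 0.0]
wrist_force: [0.4, 0.7, -0.6]
finger_gap: 0.0883
grasp_force: 0.0
```

>>> servo_tool(targets=[[[0.0168, 0.029, -0.01, 0, 1], [0.0168, 0.029, -0.01, 0, 1], [0.0168, 0.029, -0.01, 0, 1], [0.0168, 0.029, -0.02, 0, 1], [0.0168, 0.029, -0.02, 0, 1], [0.0168, 0.029, -0.02, 0, 1], [0.0168, 0.029, -0.02, 0, 1], [0.0168, 0.029, -0.02, 0, 1]]])

```text
time: 2.48
tool_pos: [0.4409, -0.1617, 0.1722]
ee_rot: [1.0, -0.009, 0.001, 0.0]
wrist_force: [0.5, -1.0, 0.0]
finger_gap: 0.088
grasp_force: 0.0
```

Run:
```python
from h import *
np.set_printoptions(precision=4,suppress=True)
from scipy.spatial.transform import Rotation as R
s=sensors.get_state(); im=shot("wrist","w1.png"); M=im["mount"]; print(s["tool_pos"],s["ee_rot"]);print(M)
T=np.eye(4);T[:3,:3]=R.from_quat(s["ee_rot"]).as_matrix();T[:3,3]=s["tool_pos"]
for n in ["tray_tab","press_bar","infeed_entry","shutter_plate"]:
    for d in spotter.tip_of(im,n)[:2]: print(n,round(d["conf"],2),(T@M@np.r_[d["centre"],1])[:3])
im=shot("top")
for n in ["tray_tab","press_bar","infeed_entry"]:
    for d in spotter.tip_of(im,n)[:2]: print(n,round(d["conf"],2),tow(im,d["centre"]))
```

```text
[ 0.4409 -0.1617  0.1722] [ 1.     -0.0085  0.0005  0.0001]
[[-0.     -0.9564 -0.292   0.076 ]
 [ 1.      0.0002 -0.0008  0.0003]
 [ 0.0009 -0.292   0.9564 -0.0822]
 [ 0.      0.      0.      1.    ]]
tray_tab 0.68 [ 0.4552 -0.2102  0.0314]
press_bar 0.85 [ 0.5294 -0.1147  0.0374]
infeed_entry 0.62 [ 0.4374 -0.207   0.0077]
press_bar 0.65 [ 0.5254 -0.1148  0.0377]
```

View pics/w1.png

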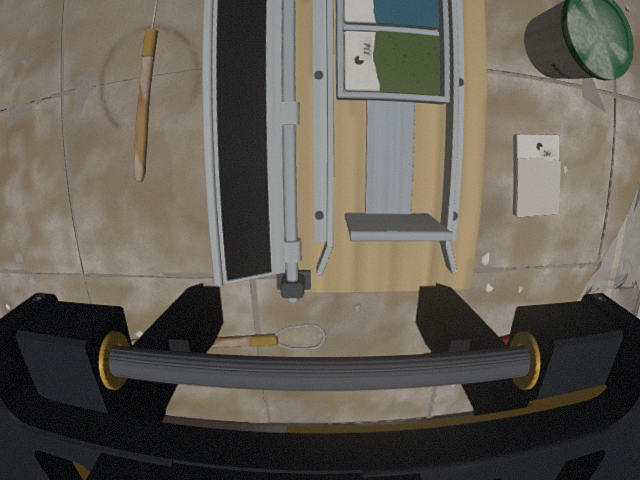

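The wrist view shows the left fingertip (210,285) in line with the bar and the right one (440,290) behind the tab (400,228). I'll descend, backing off slightly.

>>> servo_tool(targets=[[[-0.002, 0, -0.012, 0, 1], [-0.001, 0, -0.012, 0, 1], [0, 0, -0.012, 0, 1], [0, 0, -0.01, 0, 1], [0, 0, -0.007, 0, 1], [0, 0, -0.006, 0, 1], [0, 0, -0.005, 0, 1], [0, 0, -0.004, 0, 1]]])

```text
time: 3.6
tool_pos: [0.4373, -0.1631, 0.1045]
ee_rot: [1.0, -0.008, 0.0, 0.0]
wrist_force: [-0.6, 0.3, 2.5]
finger_gap: 0.0883
grasp_force: 1.0
```

>>> servo_tool(targets=[[[0, 0, -0.004, 0, 1], [0, 0, -0.004, 0, 1], [0, 0, -0.004, 0, 1], [0, 0, -0.003, 0, 1], [0, 0, -0.003, 0, 1], [0, 0, -0.002, 0, 1], [0, 0, 0, 0, 1], [0, 0, 0, 0, 1]]])

```text
time: 4.27
tool_pos: [0.4374, -0.1628, 0.0847]
ee_rot: [1.0, -0.008, 0.0, -0.0]
wrist_force: [0.4, 3.2, 3.0]
finger_gap: 0.0882
grasp_force: 1.7
```

Run:
```python
from h import *
s=sensors.get_state(); print(s["tool_pos"],s["wrist_force"])
a=shot("scene"); b=shot("wrist")
c=cv2.resize(a["pixels"][170:370,220:460],None,fx=2.5,fy=2.5)
cv2.imwrite("pics/s2.png",c);cv2.imwrite("pics/w2.png",b["pixels"])
```

```text
[ 0.43743533 -0.1627566   0.08471565] [0.44052    3.17317761 2.99768484]
```

View pics/s2.png

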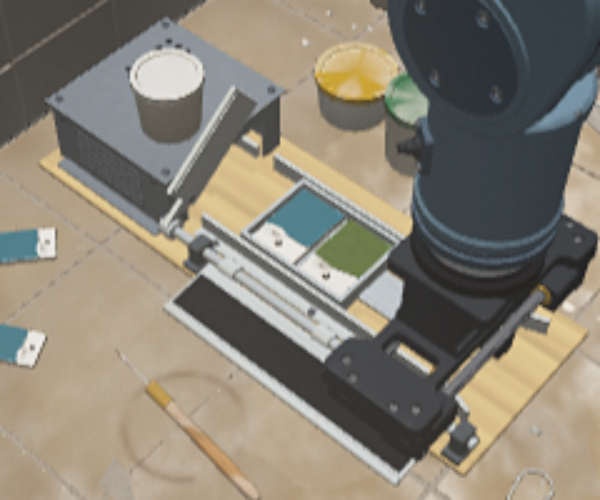

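View pics/w2.png

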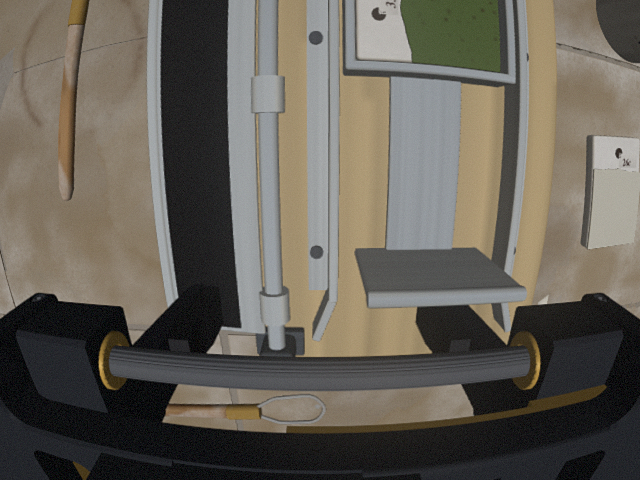

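The shutter is well up, with a tip height of about 21 mm. The scene view shows the plate tilted at (210,140), and the tab finger is behind the tab at wrist (440,310). I'll lower another 2.5 mm, then push.

>>> servo_tool(targets=[[[0, 0, -0.0015, 0, 1], [0, 0, -0.001, 0, 1], [0.002, 0, 0, 0, 1], [0.002, 0, 0, 0, 1], [0.002, 0, 0, 0, 1], [0.002, 0, 0, 0, 1], [0.003, -0.0001, 0, 0, 1], [0.003, -0.0001, 0, 0, 1]]])

```text
time: 5.03
tool_pos: [0.4503, -0.1634, 0.082]
ee_rot: [1.0, -0.009, -0.001, -0.0]
wrist_force: [-4.4, 0.4, 4.9]
finger_gap: 0.0878
grasp_force: 2.8
```

>>> servo_tool(targets=[[[0.004, -0.0001, 0, 0, 1], [0.005, -0.0001, 0, 0, 1], [0.005, -0.0001, 0, 0, 1], [0.005, -0.0001, 0, 0, 1], [0.005, -0.0001, 0, 0, 1], [0.005, -0.0001, 0, 0, 1], [0.005, -0.0001, 0, 0, 1], [0.005, -0.0001, 0, 0, 1]]])

```text
time: 5.7
tool_pos: [0.4907, -0.164, 0.0822]
ee_rot: [1.0, -0.008, -0.0, -0.0]
wrist_force: [-3.8, 1.5, 2.8]
finger_gap: 0.0879
grasp_force: 2.6
```

>>> servo_tool(targets=[[[0.005, -0.0001, 0, 0, 1], [0.005, -0.0001, 0, 0, 1], [0.005, -0.0001, 0, 0, 1], [0.005, -0.0001, 0, 0, 1], [0.005, -0.0001, 0, 0, 1], [0.005, -0.0001, 0, 0, 1], [0.005, -0.0001, 0, 0, 1], [0.005, -0.0001, 0, 0, 1]]])

```text
time: 6.37
tool_pos: [0.5307, -0.1648, 0.0822]
ee_rot: [1.0, -0.008, -0.0, -0.0]
wrist_force: [-4.8, 0.8, 3.7]
finger_gap: 0.0881
grasp_force: 2.7
```

>>> servo_tool(targets=[[[0.005, -0.0001, 0, 0, 1], [0.005, -0.0001, 0, 0, 1], [0.005, -0.0001, 0, 0, 1], [0.005, -0.0001, 0, 0, 1], [0.005, -0.0001, 0, 0, 1], [0.005, -0.0001, 0, 0, 1], [0.004, -0.0001, 0, 0, 1], [0.004, -0.0001, 0, 0, 1]]])

```text
time: 7.03
tool_pos: [0.5686, -0.1656, 0.0822]
ee_rot: [1.0, -0.008, -0.0, -0.0]
wrist_force: [-4.4, 0.9, 3.7]
finger_gap: 0.0883
grasp_force: 2.8
```

>>> servo_tool(targets=[[[0.003, -0.0001, 0, 0, 1], [0.003, -0.0001, 0, 0, 1], [0.003, 0, 0, 0, 1], [0.002, 0, 0, 0, 1], [0.002, 0, 0, 0, 1], [0.002, 0, 0, 0, 1], [0.001, 0, 0, 0, 1], [0.001, 0, 0, 0, 1]]])

```text
time: 7.7
tool_pos: [0.5853, -0.1658, 0.0822]
ee_rot: [1.0, -0.008, -0.0, 0.0]
wrist_force: [-4.0, 0.8, 4.8]
finger_gap: 0.0881
grasp_force: 2.9
```

>>> servo_tool(targets=[[[0.001, 0, 0, 0, 1], [0.001, 0, 0, 0, 1], [0.001, 0, 0, 0, 1], [0.001, 0, 0, 0, 1], [0.001, -0.0001, 0, 0, 1], [0.001, 0, 0, 0, 1], [0.001, 0, 0, 0, 1], [0, 0, 0, 0, 1]]])

```text
time: 8.37
tool_pos: [0.5925, -0.1659, 0.0823]
ee_rot: [1.0, -0.008, 0.0, 0.0]
wrist_force: [-3.3, 0.4, 3.4]
finger_gap: 0.0881
grasp_force: 2.5
```

>>> servo_tool(targets=[[[0.001, 0, 0, 0, 1], [0.0005, 0, 0, 0, 1], [0.0005, 0, 0, 0, 1], [0.0005, 0, 0, 0, 1], [0.0005, 0, 0, 0, 1], [0, 0, 0, 0, 1], [0, 0, 0, 0, 1], [0, 0, 0, 0, 1]]])

```text
time: 9.03
tool_pos: [0.5931, -0.166, 0.082]
ee_rot: [1.0, -0.009, -0.002, -0.0]
wrist_force: [-9.9, 1.3, 9.5]
finger_gap: 0.0879
grasp_force: 6.0
```

>>> servo_tool(targets=[[[0.001, 0, 0, 0, 1], [0.001, 0, 0, 0, 1], [0.001, 0, 0, 0, 1], [0, 0, 0, 0, 1], [0, 0, 0, 0, 1], [0, 0, 0, 0, 1], [0, 0, 0, 0, 1], [0, 0, 0, 0, 1]]])

```text
time: 9.7
tool_pos: [0.5937, -0.1661, 0.0816]
ee_rot: [1.0, -0.01, -0.005, -0.0]
wrist_force: [-18.8, 3.1, 15.3]
finger_gap: 0.0884
grasp_force: 9.9
```

Run:
```python
from h import *
from scipy.spatial.transform import Rotation as R
s=sensors.get_state(); im=shot("wrist","w3.png"); M=im["mount"]; print(s["tool_pos"],s["wrist_force"])
T=np.eye(4);T[:3,:3]=R.from_quat(s["ee_rot"]).as_matrix();T[:3,3]=s["tool_pos"]
for n in ["tray_tab","shutter_plate","tile_tray"]:
    for d in spotter.tip_of(im,n)[:2]: print(n,round(d["conf"],2),(T@M@np.r_[d["centre"],1])[:3])
```

```text
[ 0.59367058 -0.16608413  0.08160881] [-18.84230821   3.11005785  15.33645658]
tray_tab 0.67 [ 0.6038299  -0.21141808  0.02798235]
shutter_plate 0.81 [ 0.67795032 -0.19113658  0.07234364]
```

View pics/w3.png

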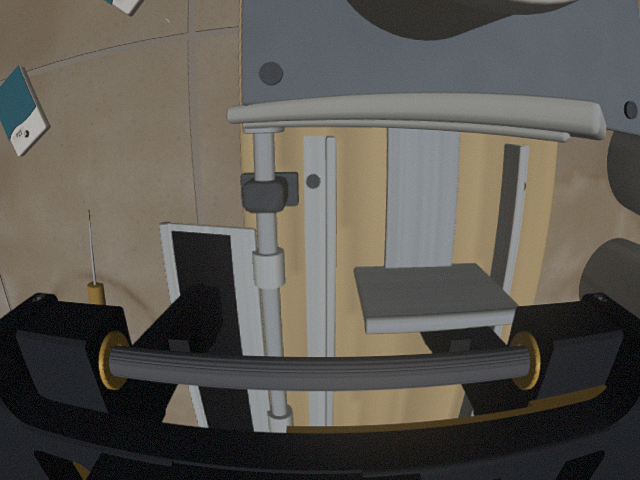

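The tray is home: tab at x≈0.604, stiff contact, and the pan past the raised shutter at (420,120). I'll back off the tab with the bar still held, then lift.

>>> servo_tool(targets=[[[-0.002, 0, 0, 0, 1], [-0.002, 0, 0, 0, 1], [-0.003, 0, 0, 0, 1], [-0.003, 0, 0, 0, 1], [-0.003, 0, 0, 0, 1], [0, 0, 0.003, 0, 1], [0, 0, 0.003, 0, 1], [0, 0, 0.003, 0, 1]]])

```text
time: 10.57
tool_pos: [0.5853, -0.1662, 0.0915]
ee_rot: [1.0, -0.008, 0.0, 0.0]
wrist_force: [0.3, 0.2, 1.3]
finger_gap: 0.0882
grasp_force: 0.7
```

>>> servo_tool(targets=[[[0, 0, 0.003, 0, 1], [0, 0, 0.003, 0, 1], [0, 0, 0.003, 0, 1], [0, 0, 0.004, 0, 1], [0, 0, 0.004, 0, 1], [0, 0, 0.005, 0, 1], [0, 0, 0.01, 0, 1], [0, 0, 0.012, 0, 1]]])

```text
time: 11.23
tool_pos: [0.5847, -0.1656, 0.1356]
ee_rot: [1.0, -0.008, -0.001, -0.0]
wrist_force: [-0.3, -0.3, 0.0]
finger_gap: 0.0883
grasp_force: 0.0
```

>>> servo_tool(targets=[[[0, 0, 0.02, 0, 1], [0, 0, 0.03, 0, 1], [-0.01, 0, 0.03, 0, 1], [-0.02, -0.01, 0.03, 0, 1], [-0.03, -0.02, 0.02, 0, 1], [-0.03, -0.02, 0, 0, 1], [-0.03, -0.02, 0, 0, 1], [-0.02, -0.02, 0, 0, 1]]])

```text
time: 11.9
tool_pos: [0.4426, -0.2568, 0.2667]
ee_rot: [1.0, -0.009, 0.0, 0.0]
wrist_force: [0.4, -0.4, -0.6]
finger_gap: 0.0882
grasp_force: 0.0
```

Run:
```python
from h import *
s=sensors.get_state(); print(s["tool_pos"],s["wrist_force"],s["time"])
a=shot("scene")
for n in ["tray_tab","shutter_plate","press_bar","needle_tool","test_tile_1"]:
    for d in spotter.tip_of(a,n)[:3]: print(n,round(d["conf"],2),tow(a,d["centre"]))
cv2.imwrite("pics/s3.png",cv2.resize(a["pixels"][170:370,220:460],None,fx=2.5,fy=2.5))
```

```text
[ 0.44256554 -0.25677036  0.26674631] [ 0.44908279 -0.38494786 -0.5544367 ] 11.9
tray_tab 0.62 [ 0.60046667 -0.21244402  0.03393197]
shutter_plate 0.9 [ 0.67289107 -0.21405337  0.03498853]
press_bar 0.91 [ 0.52619288 -0.11410993  0.03448911]
needle_tool 0.77 [ 0.56317697 -0.04006272 -0.0013473 ]
test_tile_1 0.59 [ 0.48812888 -0.32519758 -0.0032857 ]
test_tile_1 0.57 [ 6.89658009e-01 -7.10029757e-03  3.51312942e-04]
test_tile_1 0.5 [ 0.75414212 -0.07741082 -0.00242885]
```

View pics/s3.png

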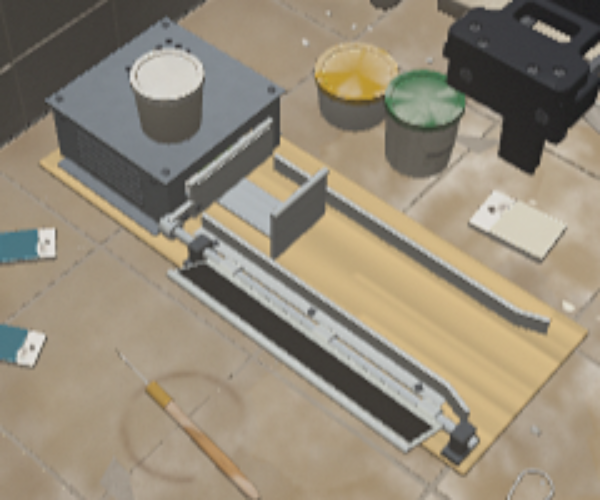

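The shutter is closed at (230,160), the tab stands outside it at (300,210), and the bystanders haven't moved.

```bash
python3 -c "
from bench import close_job; print(close_job())"
```

```text
the job is handed in; nothing more can be done
None
```

I pushed the tray home against the back stop with the shutter held up, then let go: the shutter closed behind the tray, the bystanders look unmoved, and I handed the job in at about 12 s. I couldn't see the tiles after the shutter shut.

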